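# Close and latch a two-part plaster casting mould

## Robot

A 7-joint arm with a two-finger parallel gripper is mounted at the origin on the work surface; the furniture and walls round the work are solid. World frame = base frame: x ahead of the robot, y to its left, z up, the work surface at z = 0. Lengths are in m, angles in rad, forces in N, time in s.
With the tool pointing down it reaches from about 0.425 to 0.875 m from the base axis. Payload 4.7 kg.
Tool frame: the origin (TCP) lies midway between the tips of the shut fingers; the grasp point (between the pads) lies 19 mm behind it; z points along the fingers, y is the line along which they close (so a half turn about z gives the same grasp; the last joint's range is limited). The gripper opens to 87 mm and grips with 3 to 60 N. Pads are 19 mm wide; open, the fingers measure 117 mm over their backs; the gripper's body (75 mm by 190 mm) begins 51 mm behind the grasp point.
Start: joints at [1.227, 0.321, -0.07, 1.45, 0.023, 1.371, -0.057], TCP at [0.228, -0.609, 0.223] pointing down, gripper open.
Joint ranges: [-2.86, 2.86], [-0.3, 2.09], [-1.38, 1.24], [0.06, 2.45], [-1.56, 4.7], [0.09, 2.05], [-2.69, 2.69]. Speed limits (rad/s): [2.57, 2.57, 3.14, 3.14, 3.14, 3.14, 3.14].

## Interface

Orientations are given as a rotation vector (axis times angle).
In Python, from bench import monitor, cams, workorder gives the robot as it stands.
- The arm moves only by the tool move_arm, never from a script. Its arguments are lists of equal length, an entry for each row: "slide": the shift along the tool's x, y, z in cm, a list of three; "roll": the turn about the tool's z in rad. In form: {"slide": [[dx, dy, dz], ...], "roll": [roll, ...]}. A call has 1 to 20 rows; each row is the pose to reach, as a shift and turn from the pose commanded when the call began, along the tool's axes at that moment; what a row does not reach only later rows make up. A row lasts 1/10 s, in which the tool goes at most 50 mm and 8.59 degrees, less where a joint would pass 70% of its speed; a pose out of reach is approached as far as the arm can. A call with a gripper value outside its range is refused whole. "gripper" is the finger opening in cm, from 0 to 8.7, set as the call begins (left out, the last holds). The fingers move at their own pace and stop on an object; "squeeze" is the grip in N (left out, the last holds). Time passes only in rows, so rows that repeat a pose let the fingers close. It gives the time, the measured TCP pose, the force, the opening and the grip force at its end, in the units of the state.
- monitor.get_state(): the state, without advancing time (a new reading comes with each control period).
- cams.get_image(name): name is "scene" or "top" or "wrist"; returns the picture (480x640x3 uint8, red, green, blue); there is no depth.
- cams.get_calibration(name): a dict with "mtx" (3x3 intrinsics, pixels), "R" (3x3) and "t" (3): a world point X has camera coordinates R X + t. Camera axes: x right, y down, z forward; pixel columns grow to the right and rows downward; lengths in m; the calibration is good to about 2 mm. A picture is of the moment at which its call begins: read the wrist's pose just before it. get_calibration takes no time and is no camera call; for the wrist camera it gives the pose at the moment of the call.
- workorder.close_job(): hands the job in; it is judged then, once.
The state is a dict: "time": time; "joint_positions": joint angles; "qd": joint speeds; "joint_torque": joint torques, N m; "position": TCP position; "tool_rot": TCP orientation; "ft_force": force on the tool from outside, world axes, zero at the start; "torque": the same for the moment, N m; "grip_width": opening from 0.0 (shut) to 1.0 (fully open); "grip_force": force on a finger pad.
Only numpy, scipy, OpenCV 4.12 (cv2) and the standard library are available. Lean on these libraries where they do the work, as an engineer would, in place of code of your own. Each camera call takes 0.05 s, during which the arm holds its last target. There are 200 camera calls.

## Task

Get the two-part plaster mould on the casting board ready for pouring, by pushing with the fingertips only - nothing is gripped or lifted. Push the loose half flat against the wooden fence on the board's far side, slide it along the fence until it seats over the keys of the fixed half and the seam is shut, and only then swing the wooden latch bar round until it lies right across the back of the loose half. Keep the half flat on the board and push gently, since plaster chips, and leave the other things on the bench where they are.

Things in the scene. Friction and masses are not known exactly. Their poses are not given: they have to be found in the camera images.
- casting_board: Plywood casting board, does not move; top face 18 mm above the table. Origin on the table under the middle of the seam of the shut mould; +x points to its far side (away from the robot), +y from the fixed mould half towards the loose one. It spans x -100 to +116, y -96 to +190 mm. When shut, the loose half's origin is at x 0, y +34, z +18 mm with axes parallel to the board's.
- seam (a point): Middle of the fixed half's upright face, 32 mm above the board's top; axes as the board's. The fixed plaster half stands on the board at y -68 to 0, x -70 to +70, its top 82 mm above the table. Two upright half-round keys at x -51 and +51 stand 9 mm out of the face, 21 mm wide at the root. A low cleat stands at each end of it, an end stop behind it.
- fence (a point): Middle of the fence's guiding face, at board x +71, y +93 mm, 11 mm above the board's top; axes as the board's. Fixed wooden strip: x +71 to +87, y +2 to +184 mm, its top 40 mm above the table. The shut half clears it by 1 mm; keys and grooves have about 1 mm of play. Pushed endwise while turned, the half jams against it; squared from behind first, it does not.
- loose_half: Loose plaster half on the board: 140 (x) by 68 (y) by 64 mm high, about 0.75 kg, friction about 0.6; pushed near its top it tips. Origin: centre of its underside. Face at its y -34: half a tumbler's hollow and two upright half-round grooves at x -51 and +51 (23 mm wide at the mouth, 10.5 mm deep) for the keys. Back (y +34) and ends (x -70, +70) flat. Starts off the fence and turned.
- latch_bar (a joint): Angle of the latch bar, rad. 0 = shut, on a hard stop: bar across the back of the shut mould, 1 mm behind it. It grows as it opens; near 1.57 the bar points along the board's +y, outside the fence. Bar direction from the pivot in board x, y: (-cos q, sin q). Wooden bar 18 mm wide, 22 mm high, reaching 126 mm out from the pivot; stiff hinge (0.15 N m), stays where left.
- bar_pivot (a point): Point on the latch bar's upright pivot axis, at the bar's mid height, 59 mm above the table; at board x +101, y +78 mm; axes as the board's. The bar's underside is 48 mm and its top 70 mm above the table, so it passes over the fence. Below it a post (26 by 28 mm); above it a wing nut, top 88 mm above the table.
- bar_push (a point): Middle of the latch bar's section, 100 mm out from the pivot; it moves with the bar.
- masking_tape: Bystander: roll of masking tape lying flat, 100 mm across, 25 mm high; origin: centre of its underside.
- slip_pot: Bystander: small dark glazed pot, 70 mm across, 69 mm high; origin: centre of its underside.
- spray_bottle: Bystander: spray bottle, 56x120 mm, 272 mm high, standing; origin: centre of its underside.
- stamp_1: Bystander: wooden texture stamp with a turned knob, 30x30 mm, 52 mm high, standing; origin: centre of its underside.
- stamp_2: Bystander: smaller wooden texture stamp, 24x24 mm, 52 mm high, standing on the casting board beside the end stop; origin: centre of its underside.
- pencil: Bystander: pencil, 142 mm long, 7 mm thick, lying along its own y; origin: centre of its underside.

How it is judged:
On the way, in this order (a step that is already met when the one before it is completed fails the run):
1. the loose half lies flat against the fence, before it reaches the keys (seam still open by more than 11 mm) (x of loose_half in the frame of casting_board above -0.004 m and angle between the y axis of loose_half and the y axis of casting_board, either way round below 0.08 rad and y of loose_half in the frame of casting_board above 0.045 m), for 0.1 s.
2. the loose half is seated on the keys, seam shut, with the latch bar still open (y of loose_half in the frame of casting_board below 0.037 m and angle between the y axis of loose_half and the y axis of casting_board, either way round below 0.03 rad and value of joint latch_bar above 1 rad), for 0.2 s.
At the end, for the whole second after the job is handed in: The loose half stands flat on the board, seated over the keys: seam gap under 2.5 mm, within 3.5 mm sideways and 0.03 rad of true, at rest; the latch bar is shut across its back (joint under 0.07 rad) (y of loose_half in the frame of casting_board between 0.031 and 0.0365 m and x of loose_half in the frame of casting_board between -0.0035 and 0.0035 m and angle between the y axis of loose_half and the y axis of casting_board, either way round below 0.03 rad and angle between loose_half's own z axis and vertical below 0.04 rad and height (world z) of loose_half below 0.022 m and value of joint latch_bar below 0.07 rad and linear speed of loose_half below 0.01 m/s); the robot touches nothing.
It fails at once if the loose half is lifted off the board (more than 10 mm) (height (world z) of loose_half above 0.028 m).
It fails at once if the loose half is tipped by more than 0.2 rad (angle between loose_half's own z axis and vertical above 0.2 rad).
It fails at once if the plaster is pushed with more than 60 N (contact force between any of the fingers, the arm and loose_half above 60 N).
It fails at once if another thing on the bench is moved by more than 30 mm (distance of any of masking_tape, slip_pot, spray_bottle, stamp_1, stamp_2, pencil from where it was at the start of the episode above 0.03 m).
It also fails if it takes over 69 s, if anything falls off the work surface, if the arm or the gripper's body presses on something with over 40 N, if the wrist force passes 120 N, or if a joint passes its speed limit or range.

## Working session

There is one attempt and no reset: what is moved stays moved. The work goes in short steps, Python scripts to look and compute and a tool call to move; the robot and the scene stay as the last step left them, time stands still between calls to the robot, and variables do not carry over. Pictures are saved under pics/ and viewed, at most 10 in all, crops included, and the job is handed in when it is done.

Besides the shell and the picture viewer there is one more tool, called after "Emit:" as a command line: name --pt "numbers of a row" for each row, then --argument value for the rest. move_arm: Moves the arm, as the interface text tells. Its arguments: {"type":"object","properties":{"slide":{"type":"array","items":{"type":"array","items":{"type":"number"}}},"roll":{"type":"array","items":{"type":"number"}},"gripper":{"type":"number"},"squeeze":{"type":"number"}},"required":["slide","roll"]}

```bash
ls; mkdir -p pics; python3 - <<'E'
from bench import monitor,cams
import cv2,numpy as np
np.set_printoptions(precision=4,suppress=True)
print(monitor.get_state())
for n in("top","scene"):
    cv2.imwrite(f"pics/{n}0.png",cams.get_image(n)[:,:,::-1]); c=cams.get_calibration(n); print(n,c)
E
```

```text
pics
{'time': 0.0, 'joint_positions': array([ 1.2271,  0.3218, -0.0701,  1.4517,  0.0226,  1.3708, -0.0569]), 'qd': array([-0.0007, -0.0001, -0.0019,  0.0001,  0.0001,  0.0009,  0.0003]), 'joint_torque': array([ -0.0001, -49.1287,  -0.4039, -31.2527,  -0.0638,   0.0439,
         0.0002]), 'position': array([ 0.2274, -0.6083,  0.2215]), 'tool_rot': array([-3.0896, -0.5589,  0.0007]), 'ft_force': array([-0.4309,  0.6642,  0.3323]), 'torque': array([-0.0091, -0.0255, -0.064 ]), 'grip_force': 0.0, 'grip_width': 1.0005799683972039}
top {'mtx': array([[490.2134,   0.    , 321.798 ],
       [  0.    , 490.2134, 233.6137],
       [  0.    ,   0.    ,   1.    ]]), 'R': array([[ 0.0298, -0.9991,  0.0303],
       [-0.9926, -0.0331, -0.1169],
       [ 0.1178, -0.0266, -0.9927]]), 't': array([0.1671, 0.4776, 1.2388])}
scene {'mtx': array([[501.437 ,   0.    , 315.5261],
       [  0.    , 501.437 , 242.1658],
       [  0.    ,   0.    ,   1.    ]]), 'R': array([[-0.6697, -0.7423, -0.0201],
       [-0.4601,  0.436 , -0.7735],
       [ 0.5829, -0.5088, -0.6335]]), 't': array([0.4548, 0.1942, 0.8907])}
```

View pics/top0.png

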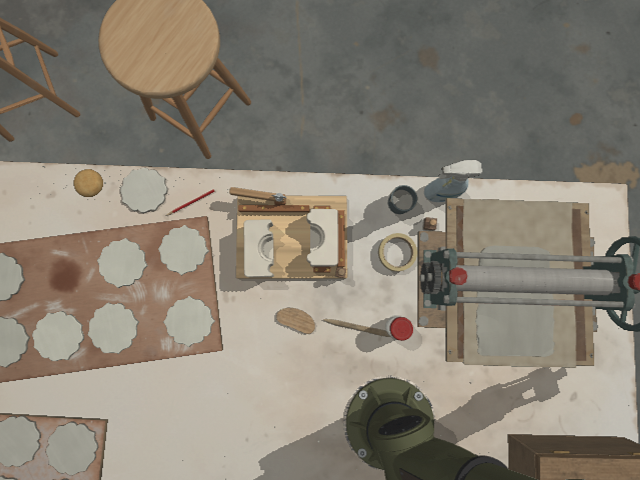

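View pics/scene0.png

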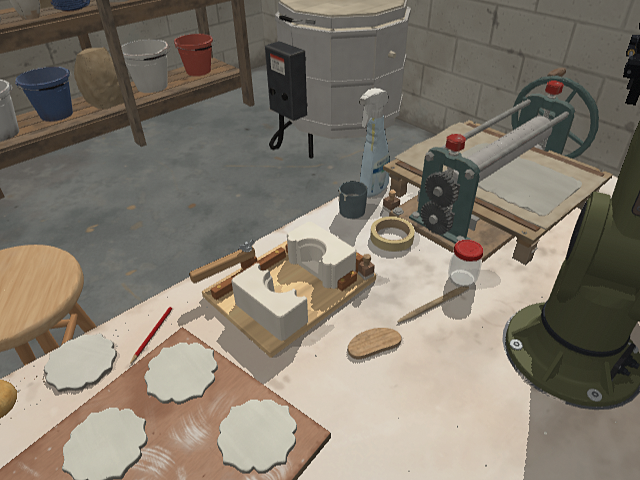

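The top view shows the board at about (237–350, 196–280), the loose half on the left at (243–285, 220–277) and the bar open at (230–285, 188–205). The board's axes lie roughly along the world's. I'll measure roughly first, then go over it with the wrist camera.

```bash
cat > h.py <<'E'
import numpy as np,cv2
from scipy.spatial.transform import Rotation as Ro
from bench import monitor,cams
np.set_printoptions(precision=4,suppress=True)
def cast(c,uv,z):
    uv=np.atleast_2d(np.array(uv,float)); d=np.c_[uv,np.ones(len(uv))]@np.linalg.inv(c["mtx"]).T@c["R"]
    o=-c["R"].T@c["t"]; return o+d*((z-o[2])/d[:,2])[:,None]
def proj(c,X):
    p=(np.atleast_2d(X)@c["R"].T+c["t"])@c["mtx"].T; return p[:,:2]/p[:,2:]
def togo(p,yaw=None):
    "slide cm & roll from the present pose to world p with tool x at yaw (tool down)"
    s=monitor.get_state(); R=Ro.from_rotvec(s["tool_rot"]).as_matrix(); now=np.arctan2(R[1,0],R[0,0])
    print("pos",s["position"],"yaw",now,"F",s["ft_force"],"t",s["time"],"slide",100*R.T@(np.array(p)-s["position"]),"roll",None if yaw is None else now-yaw)
E
python3 - <<'E'
from h import *
c=cams.get_calibration("top")
print(cast(c,[[237,196],[350,196],[350,280],[237,280]],.018))
w=cams.get_calibration("wrist"); s=monitor.get_state(); R=Ro.from_rotvec(s["tool_rot"]).as_matrix()
print("cam in tool",R.T@(-w["R"].T@w["t"]-s["position"]),"\n",w["R"]@R, w["mtx"])
togo([.56,.2,.3],0)
E
```

```text
[[0.5642 0.4057 0.018 ]
 [0.5747 0.1109 0.018 ]
 [0.3554 0.1059 0.018 ]
 [0.3466 0.3948 0.018 ]]
cam in tool [ 0.0812  0.0005 -0.1611] 
 [[-0.0005  1.     -0.0001]
 [-0.9558 -0.0005 -0.2942]
 [-0.2942 -0.      0.9558]] [[410.1761   0.     319.0935]
 [  0.     410.1761 238.0732]
 [  0.       0.       1.    ]]
pos [ 0.2274 -0.6084  0.2216] yaw 0.3577418808227301 F [ 0.1596  0.131  -0.1614] t 0.1 slide [ 59.4628 -64.0895  -7.7406] roll 0.3577418808227301
```

Emit:
move_arm --pt "0 0 -23" --pt "0 0 -23" --pt "0 0 -23" --pt "0 0 -23" --pt "0 0 -23" --pt "42.8 -22.3 -23" --pt "42.8 -22.3 -23" --pt "42.8 -22.3 -23" --pt "42.8 -22.3 -23" --pt "42.8 -22.3 -23" --pt "42.8 -22.3 -23" --pt "42.8 -22.3 -23" --pt "42.8 -22.3 -23" --pt "42.8 -22.3 -23" --pt "42.8 -22.3 -23" --pt "42.8 -22.3 -23" --roll '[0, 0, 0, 0, 0, 0, 0, 0, 0, 0, 0, 0, 0, 0, 0, 0]' --gripper 3

```text
time: 1.7
position: [0.5536, -0.2438, 0.4513]
tool_rot: [-3.085, -0.575, -0.001]
ft_force: [-0.4, 0.1, 0.2]
grip_width: 0.346
grip_force: 0.0
```

Emit:
move_arm --pt "15 -48.8 0" --pt "15 -48.8 0" --pt "15 -48.8 0" --pt "15 -48.8 0" --pt "15 -48.8 0" --pt "15 -48.8 0" --pt "15 -48.8 0" --pt "15 -48.8 0" --pt "15 -48.8 0" --pt "15 -48.8 0" --pt "15 -48.8 0" --pt "15 -48.8 17" --pt "15 -48.8 17" --pt "15 -48.8 17" --pt "15 -48.8 17" --pt "15 -48.8 17" --pt "15 -48.8 17" --roll '[0.3, 0.3, 0.3, 0.3, 0.3, 0.3, 0.3, 0.3, 0.3, 0.3, 0.3, 0.3, 0.3, 0.3, 0.3, 0.3, 0.3]'

```text
time: 3.4
position: [0.5207, 0.2587, 0.2833]
tool_rot: [3.14, 0.089, 0.001]
ft_force: [0.4, 0.5, 0.8]
grip_width: 0.341
grip_force: 0.0
```

```bash
python3 - <<'E'
from h import *
import pickle
togo([.52,.26,.28],0)
c=cams.get_calibration("wrist"); im=cams.get_image("wrist")[:,:,::-1].copy(); pickle.dump(c,open("w1.pkl","wb"))
cv2.imwrite("pics/w1.png",im)
E
```

```text
pos [0.5207 0.2587 0.2833] yaw 0.056444994785559435 F [0.3614 0.4997 0.7614] t 3.4 slide [-0.0601 -0.1357  0.3287] roll 0.056444994785559435
```

View pics/w1.png

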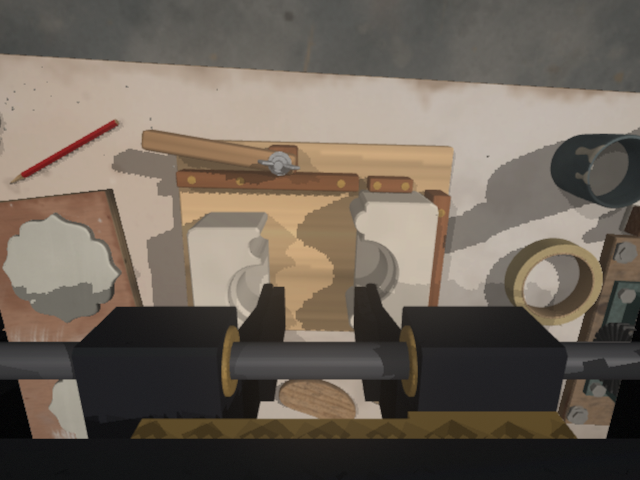

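The wrist picture shows the fence at (178–358, 170–192), the wing nut at (280,162), the bar out to (143,138), the loose half at (188–268, 212–) and the fixed half at (357–440, 195–). I'll enlarge both pictures to pick corners.

```bash
python3 - <<'E'
import cv2,numpy as np
w=cv2.imread("pics/w1.png")[120:320,130:470]; t=cv2.imread("pics/top0.png")[184:290,225:360]
cv2.imwrite("pics/w1c.png",cv2.resize(w,None,fx=2.3,fy=2.3,interpolation=cv2.INTER_CUBIC))
cv2.imwrite("pics/t0c.png",cv2.resize(t,None,fx=5.6,fy=5.6,interpolation=cv2.INTER_CUBIC))
E
```

```text
(no output)
```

View pics/w1c.png

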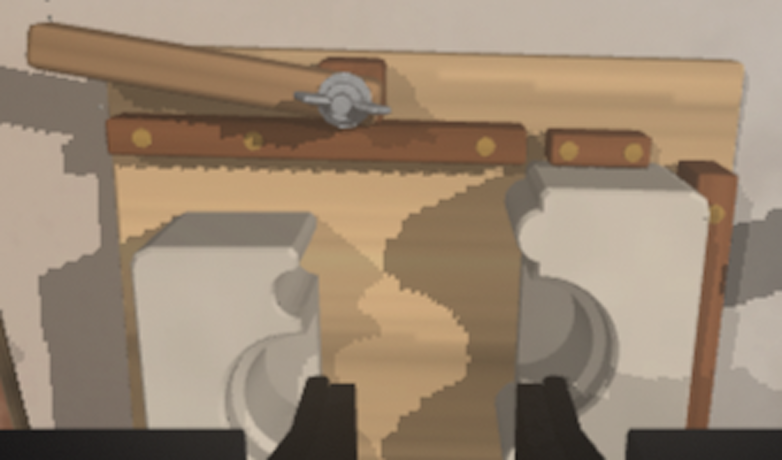

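View pics/t0c.png

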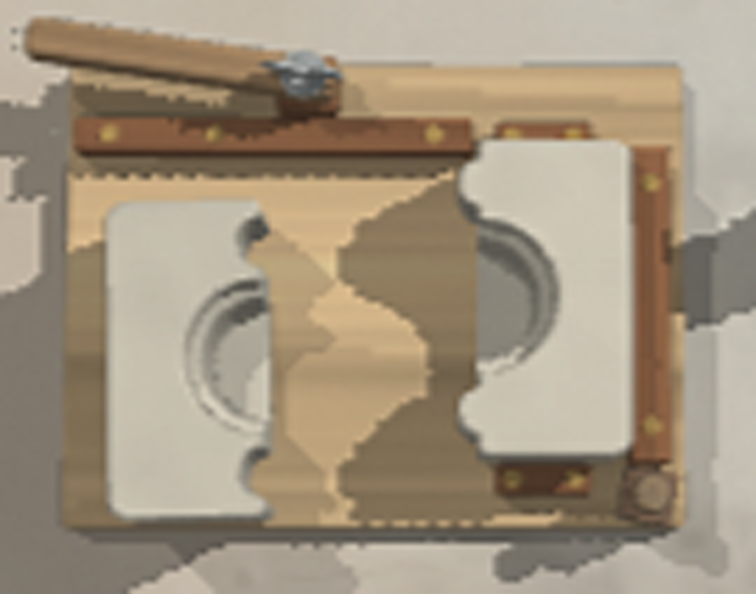

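```bash
cat >> h.py <<'E'
def fit(B,W):
    B=np.array(B,float);W=np.array(W,float)[:,:2];b=B.mean(0);w=W.mean(0);H=(B-b).T@(W-w)
    a=np.arctan2(H[0,1]-H[1,0],H[0,0]+H[1,1]);R=np.array([[np.cos(a),-np.sin(a)],[np.sin(a),np.cos(a)]])
    t=w-R@b; return a,t,(B@R.T+t-W)
E
python3 - <<'E'
from h import *
import pickle
ct=cams.get_calibration("top");cw=pickle.load(open("w1.pkl","rb"))
T=lambda P,z:cast(ct,np.array(P)/5.6+[225,184]-.4,z)
W=lambda P,z:cast(cw,np.array(P)/2.3+[130,120]-.3,z)
bc=[[.116,-.096],[-.1,-.096],[-.1,.19],[.116,.19]]
fx=[[.07,-.068],[.07,0],[-.07,-.068],[-.07,0]]
A=T([[682,67],[682,527],[63,527],[72,68]],.018);F=T([[632,142],[480,143],[632,455],[478,455]],.082)
fe=[[.071,.184],[.071,.002]]
r=fit(bc+fx+fe,np.vstack([A,F,T([[76,152],[474,152]],.04)]));print("top",r[0],r[1],"\n",r[2]*1000)
rw=fit(fe+[[.116,-.096],[.07,-.068]],np.vstack([W([[110,153],[525,164]],.04),W([[743,62]],.018),W([[708,192]],.082)]));print("wrist",rw[0],rw[1],"\n",rw[2]*1000)
a,t=r[:2];R=np.array([[np.cos(a),-np.sin(a)],[np.sin(a),np.cos(a)]])
L=T([[108,203],[265,202],[271,516],[106,517]],.082);tob=lambda X:(X[:,:2]-t)@R
print("loose corners board",tob(L)*1000)
l=fit([[.07,.034],[.07,-.034],[-.07,-.034],[-.07,.034]],tob(L));print("loose",l[0],l[1],l[2]*1000)
print("loose wrist", tob(W([[137,250],[306,247],[320,352]],.082))*1000)
print("bar tip/pivot top",tob(T([[29,37]],.07))*1000,tob(T([[303,75]],.08))*1000,"wrist",tob(W([[30,42]],.07))*1000,tob(W([[343,100]],.08))*1000)
E
```

```text
top 0.030713809993180928 [0.4568 0.2123] 
 [[ 0.1757 -0.56  ]
 [-1.1553 -2.0577]
 [-1.2734  1.1097]
 [ 2.0333  1.2292]
 [ 0.6702 -0.1805]
 [ 1.3794  0.5461]
 [-0.778  -0.8692]
 [-0.7522 -0.1393]
 [ 0.2084  0.8881]
 [-0.5081  0.0337]]
wrist 0.02795120455026294 [0.4577 0.2161] 
 [[-0.2155  2.9545]
 [-0.3482  0.2911]
 [ 0.479  -1.5678]
 [ 0.0847 -1.6778]]
loose corners board [[ 41.2327 162.7589]
 [ 41.9193  94.004 ]
 [-95.7719  89.8968]
 [-96.2072 161.2026]]
loose 0.018089916521288937 [-0.0272  0.127 ] [[ 0.934  -0.5327]
 [ 1.4775  0.2334]
 [-0.8084  1.8081]
 [-1.6031 -1.5088]]
loose wrist [[ 41.524  162.4592]
 [ 44.4618  95.0369]
 [ -0.3726  89.9442]]
bar tip/pivot top [[117.6991 200.7338]] [[99.1404 77.973 ]] wrist [[120.6081 201.9753]] [[102.6545  80.2704]]
```

Emit:
move_arm --pt "-18.8 -8.8 10" --pt "-18.8 -8.8 10" --pt "-18.8 -8.8 10" --pt "-18.8 -8.8 10" --pt "-18.8 -8.8 10" --pt "-18.8 -8.8 24.3" --pt "-18.8 -8.8 24.3" --pt "-18.8 -8.8 24.3" --pt "-18.8 -8.8 24.3" --pt "-18.8 -8.8 24.3" --roll '[0.026, 0.026, 0.026, 0.026, 0.026, 0.026, 0.026, 0.026, 0.026, 0.026]'

```text
time: 4.45
position: [0.3282, 0.3379, 0.0413]
tool_rot: [-3.139, -0.05, -0.001]
ft_force: [-0.1, 0.3, 0.6]
grip_width: 0.344
grip_force: 0.0
```

```bash
python3 - <<'E'
from h import *
togo([.328,.336,.04],.03)
cv2.imwrite("pics/w2.png",cams.get_image("wrist")[:,:,::-1])
E
```

```text
pos [0.3282 0.3379 0.0413] yaw 0.03208627320596144 F [-0.1423  0.2812  0.6195] t 4.45 slide [-0.0232  0.1907  0.1326] roll 0.002086273205961442
```

View pics/w2.png

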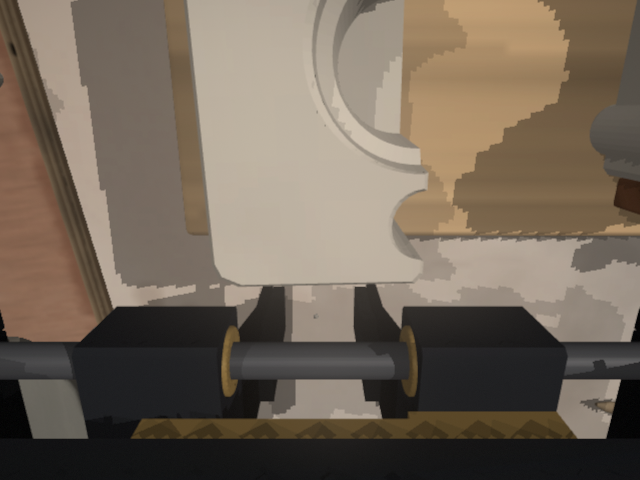

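The near end sits square ahead of the two fingers (half at columns 215–420, fingers at about 258–385). Now I'll push towards the fence.

Emit:
move_arm --pt "0.7 0.1 0" --pt "1.2 0.1 0.1" --pt "1.5 0.1 0.1" --pt "1.8 0.1 0.1" --pt "2.1 0.1 0.1" --pt "2.4 0.1 0.1" --pt "2.7 0.1 0.1" --pt "3.0 0.1 0.1" --pt "3.3 0.1 0.1" --pt "3.6 0.1 0.1" --pt "3.9 0.1 0.1" --pt "4.1 0.1 0.1" --pt "4.3 0.1 0.1" --pt "4.3 0.1 0.1" --roll '[0, 0, 0, 0, 0, 0, 0, 0, 0, 0, 0, 0, 0, 0]'

```text
time: 5.9
position: [0.3677, 0.3377, 0.0388]
tool_rot: [3.141, 0.052, -0.006]
ft_force: [-6.9, 0.2, 5.9]
grip_width: 0.343
grip_force: 3.7
```

Emit:
move_arm --pt "0.2 0 0" --pt "0.4 0 0" --pt "0.6 0 0" --pt "0.8 0 0" --pt "0.9 0 0" --pt "0.9 0 0" --roll '[0, 0, 0, 0, 0, 0]'

```text
time: 6.5
position: [0.3726, 0.3378, 0.0385]
tool_rot: [3.138, 0.054, -0.016]
ft_force: [-16.9, -1.7, 14.1]
grip_width: 0.345
grip_force: 8.8
```

Emit:
move_arm --pt "0.2 0 0" --pt "0.4 0 0" --pt "0.4 0 0" --pt "0.4 0 0" --pt "-0.6 0 0" --pt "-2.5 0 0" --pt "-4.5 0 0" --pt "-4.5 0 0" --pt "-4.5 0 -10" --pt "-4.5 0 -20" --pt "-4.5 0 -20" --pt "-4.5 0 -20" --pt "-4.5 0 -20" --roll '[0, 0, 0, 0, 0, 0, 0, 0, 0, 0, 0, 0, 0]'

```text
time: 7.8
position: [0.3384, 0.3386, 0.2459]
tool_rot: [-3.134, -0.048, -0.019]
ft_force: [-0.6, 0.8, -0.5]
grip_width: 0.34
grip_force: 0.0
```

```bash
python3 - <<'E'
from h import *
import pickle
togo([.45,.4,.24],.03)
c=cams.get_calibration("wrist"); im=cams.get_image("wrist")[:,:,::-1].copy(); pickle.dump(c,open("w3.pkl","wb"))
cv2.imwrite("pics/w3.png",cv2.resize(im,(800,600)))
E
```

```text
pos [0.3384 0.3386 0.2459] yaw 0.030652851205454967 F [-0.6251  0.8371 -0.4869] t 7.8 slide [11.3376 -5.7913  0.7718] roll 0.0006528512054549684
```

View pics/w3.png

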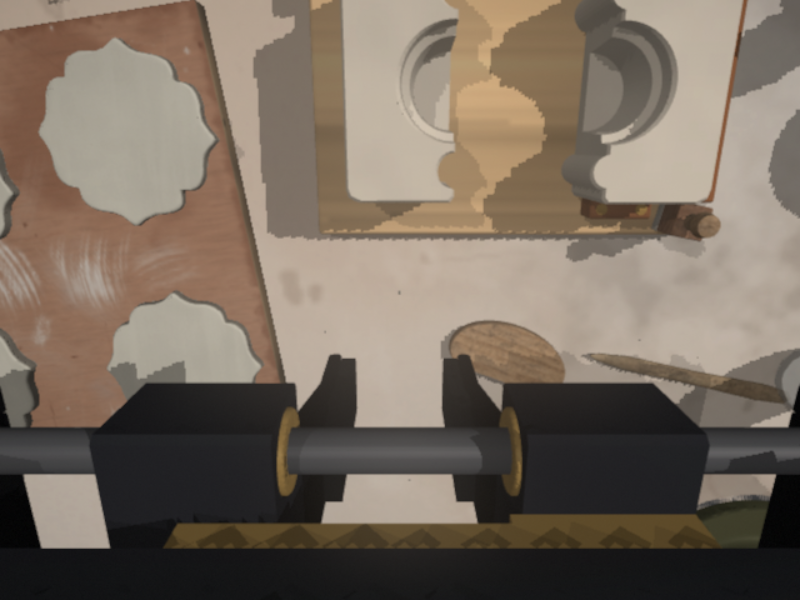

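The half's near end (row ~201) is now level with the fixed half's (row ~203), so it is against the fence. I'll check the numbers and work out the next approach.

```bash
python3 - <<'E'
from h import *
import pickle
c=pickle.load(open("w3.pkl","rb"));t=np.array([.457,.2135]);a=.030;R=np.array([[np.cos(a),-np.sin(a)],[np.sin(a),np.cos(a)]])
P=cast(c,np.array([[343,10],[348,190],[360,201],[440,201],[610,203],[705,203],[582,80],[740,20],[716,190]])/1.25,.082)
print((P[:,:2]-t)@R*1000)
b=np.array([[0,.19],[0,.15]]);print(b@R.T+t)
togo([*(R@[0,.19]+t),.2459],.03-np.pi/2)
E
```

```text
[[ 39.204  161.0232]
 [-61.4032 160.9769]
 [-68.1838 153.6207]
 [-68.1412 103.3792]
 [-69.2895  -3.1828]
 [-69.2377 -62.5126]
 [  2.1903  21.5364]
 [ 33.7999 -65.0495]
 [-61.2414 -67.9819]]
[[0.4513 0.4034]
 [0.4525 0.3634]]
pos [0.3372 0.3371 0.2425] yaw 0.03048139605694591 F [-0.0735 -0.3876 -0.6661] t 7.85 slide [11.6121 -6.2769 -0.2236] roll 1.5712777228518424
```

Emit:
move_arm --pt "11.6 -6.3 0" --pt "11.6 -6.3 0" --pt "11.6 -6.3 0" --pt "11.6 -6.3 0" --pt "11.6 -6.3 0" --pt "11.6 -6.3 0" --pt "11.6 -6.3 0" --pt "11.6 -6.3 0" --pt "11.6 -6.3 0" --pt "11.6 -6.3 0" --pt "11.6 -6.3 0" --pt "11.6 -6.3 0" --pt "11.6 -6.3 10" --pt "11.6 -6.3 20" --pt "11.6 -6.3 20" --pt "11.6 -6.3 20" --pt "11.6 -6.3 20" --pt "11.6 -6.3 20" --roll '[-1.57, -1.57, -1.57, -1.57, -1.57, -1.57, -1.57, -1.57, -1.57, -1.57, -1.57, -1.57, -1.57, -1.57, -1.57, -1.57, -1.57, -1.57]' --gripper 8.7

```text
time: 9.65
position: [0.4478, 0.4024, 0.0384]
tool_rot: [-2.187, -2.254, 0.002]
ft_force: [-0.2, 0.9, 0.7]
grip_width: 0.998
grip_force: 0.0
```

```bash
python3 - <<'E'
from h import *
s=monitor.get_state();print(s["joint_positions"])
togo([.4513,.4034,.042],1.6008)
E
```

```text
[-0.0256  0.5709 -0.9554  1.7422  0.5155  1.1041 -1.1176]
pos [0.4478 0.4024 0.0384] yaw 1.601099209608383 F [-0.2061  0.9119  0.6717] t 9.65 slide [ 0.0892  0.3483 -0.3604] roll 0.0002992096083829221
```

Emit:
move_arm --pt "-0.8 0.3 -0.2" --pt "-1.3 0.3 -0.2" --pt "-1.7 0.3 -0.2" --pt "-2.1 0.3 -0.2" --pt "-2.5 0.3 -0.2" --pt "-2.9 0.3 -0.2" --pt "-3.3 0.3 -0.2" --pt "-3.7 0.3 -0.2" --pt "-4.1 0.3 -0.2" --pt "-4.5 0.3 -0.2" --pt "-4.9 0.3 -0.2" --pt "-5.3 0.3 -0.2" --pt "-5.7 0.3 -0.2" --pt "-6.1 0.3 -0.2" --pt "-6.5 0.3 -0.2" --pt "-6.9 0.3 -0.2" --pt "-7.3 0.3 -0.2" --pt "-7.7 0.3 -0.2" --pt "-8.1 0.3 -0.2" --pt "-8.1 0.3 -0.2" --roll '[0, 0, 0, 0, 0, 0, 0, 0, 0, 0, 0, 0, 0, 0, 0, 0, 0, 0, 0, 0]'

```text
time: 11.65
position: [0.4547, 0.3247, 0.0432]
tool_rot: [-2.185, -2.256, -0.011]
ft_force: [-0.1, 5.3, 4.6]
grip_width: 1.003
grip_force: 2.6
```

```bash
python3 - <<'E'
from h import *
togo([.4548,.291,.042],1.6008)
E
```

```text
pos [0.4547 0.3247 0.0432] yaw 1.6025816393165853 F [-0.1461  5.3276  4.5781] t 11.65 slide [-3.3704 -0.0953  0.1007] roll 0.0017816393165852595
```

Emit:
move_arm --pt "-0.4 0 0" --pt "-0.8 0 0" --pt "-1.2 0 0" --pt "-1.5 0 0" --pt "-1.8 0 0" --pt "-2.0 0 0" --pt "-2.2 0 0" --pt "-2.4 0 0" --pt "-2.6 0 0" --pt "-2.8 0 0" --pt "-3.0 0 0" --pt "-3.2 0 0" --pt "-3.4 0 0" --pt "-3.4 0 0" --roll '[0, 0, 0, 0, 0, 0, 0, 0, 0, 0, 0, 0, 0, 0]'

```text
time: 13.05
position: [0.4557, 0.2951, 0.0434]
tool_rot: [-2.181, -2.253, -0.021]
ft_force: [1.7, 14.8, -1.2]
grip_width: 0.997
grip_force: 7.4
```

Emit:
move_arm --pt "-0.2 0 0" --pt "-0.4 0 0" --pt "-0.6 0 0" --pt "-0.6 0 0" --roll '[0, 0, 0, 0]'

```text
time: 13.45
position: [0.4556, 0.2953, 0.0447]
tool_rot: [-2.175, -2.25, -0.035]
ft_force: [2.1, 25.9, -5.6]
grip_width: 0.999
grip_force: 13.2
```

Emit:
move_arm --pt "1 0 0" --pt "3 0 0" --pt "3 0 0" --pt "3 0 -8" --pt "3 0 -16" --pt "3 0 -18" --pt "3 0 -18" --pt "3 0 -18" --pt "3 0 -18" --roll '[0, 0, 0, 0, 0, 0, 0, 0, 0]'

```text
time: 14.35
position: [0.4544, 0.3104, 0.2209]
tool_rot: [2.187, 2.253, 0.0]
ft_force: [-0.1, -0.6, -0.2]
grip_width: 1.002
grip_force: 0.0
```

```bash
python3 - <<'E'
from h import *
import pickle
togo([.45,.4,.24],1.6)
c=cams.get_calibration("wrist"); im=cams.get_image("wrist")[:,:,::-1].copy(); pickle.dump(c,open("w4.pkl","wb"))
cv2.imwrite("pics/w4.png",cv2.resize(im,(800,600)))
E
```

```text
pos [0.4544 0.3104 0.2209] yaw 1.6004810422004083 F [-0.1447 -0.6092 -0.1617] t 14.35 slide [ 8.9667 -0.1754 -1.9261] roll 0.00048104220040823265
```

View pics/w4.png

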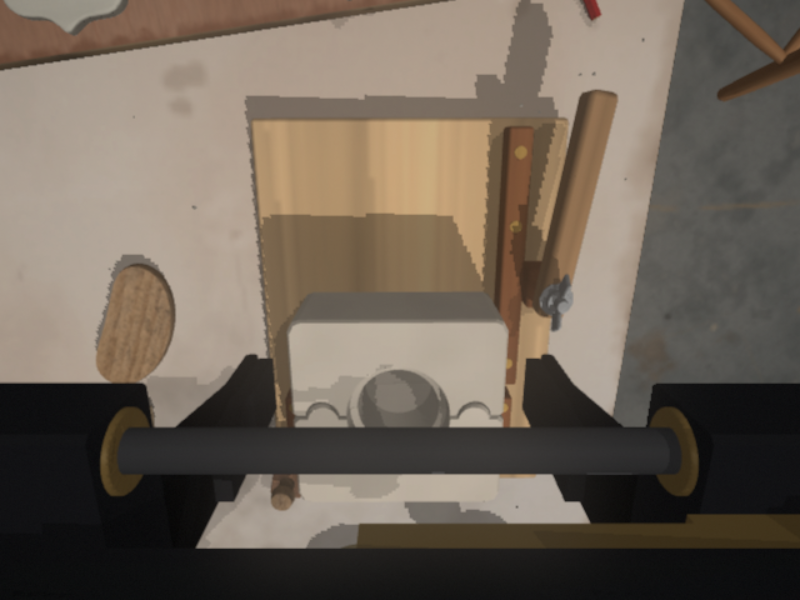

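The seam is a thin line at row ~418, with the keys seated at (322,412) and (474,412). I'll check its length against the fixed half and the bar's place.

```bash
python3 - <<'E'
from h import *
import pickle
c=pickle.load(open("w4.pkl","rb"));t=np.array([.457,.2135]);a=.030;R=np.array([[np.cos(a),-np.sin(a)],[np.sin(a),np.cos(a)]])
P=lambda p,z:(cast(c,np.array(p)/1.25,z)[:,:2]-t)@R*1000
print(P([[295,322],[500,321],[400,500],[300,418],[495,418],[290,380],[506,380]],.082))
print("bar tip",P([[598,93]],.07),"pivot",P([[556,298]],.08))
im=cams.get_image("wrist")[330:346,200:420]  # seam rows
g=cv2.cvtColor(im,cv2.COLOR_RGB2GRAY);print(g[:,[38,45,195,200]].T)
B=np.array([[.165,.175],[.165,.175]]);print(B@R.T+t); togo([*(R@[.165,.175]+t),.2209],1.6)
E
```

```text
[[-63.7588  69.1188]
 [ 63.6002  69.5568]
 [  1.433  -62.994 ]
 [-64.5601   1.7773]
 [ 64.2182   1.4822]
 [-69.3944  29.4289]
 [ 69.7997  29.1411]]
bar tip [[113.8306 202.4665]] pivot [[97.7242 83.8474]]
[[148 144 126  98  92  94 100 120 143 152 151 124  57  45  47  49]
 [122 116 105  89  92 105 136 151 151 152 151 124  58  47  48  49]
 [169 168 145 110 116 129 160 176 176 176 175 143  65  50  51  52]
 [171 167 140 117 136 144 151 167 176 176 176 144  65  49  51  51]]
[[0.6167 0.3934]
 [0.6167 0.3934]]
pos [0.4536 0.3101 0.2192] yaw 1.600959490272621 F [-0.2446 -0.511   0.9609] t 14.45 slide [ 7.8353 16.5542 -0.2195] roll 0.0009594902726208776
```

The seam is shut: its line lies at y≈1.6 and the back at ≈69.3, so the half's 68 mm fits with no gap. Next the latch: close the fingers and go to the bar's outer side.

```bash
cat >> h.py <<'E'
t=np.array([.457,.215]);a=.030;R2=np.array([[np.cos(a),-np.sin(a)],[np.sin(a),np.cos(a)]])
def tcp(q,off,r=.095,piv=(.101,.078)):
    return R2@(np.array(piv)+r*np.array([-np.cos(q),np.sin(q)])+off*np.array([np.sin(q),np.cos(q)]))+t, np.pi/2-q+a
E
python3 - <<'E'
from h import *
p,y=tcp(1.71,.04); print(p,y); togo([*p,.219],y)
E
```

```text
[0.6057 0.3861] -0.10920367320510341
pos [0.4536 0.3101 0.2192] yaw 1.600959490272621 F [-0.2446 -0.511   0.9609] t 14.45 slide [ 7.1389 15.4384 -0.0261] roll 1.7101631634777243
```

Emit:
move_arm --pt "7.1 15.4 0" --pt "7.1 15.4 0" --pt "7.1 15.4 0" --pt "7.1 15.4 0" --pt "7.1 15.4 0" --pt "7.1 15.4 0" --pt "7.1 15.4 0" --pt "7.1 15.4 0" --pt "7.1 15.4 0" --pt "7.1 15.4 0" --pt "7.1 15.4 0" --pt "7.1 15.4 0" --pt "7.1 15.4 0" --pt "7.1 15.4 0" --pt "7.1 15.4 10" --pt "7.1 15.4 16.4" --pt "7.1 15.4 16.4" --pt "7.1 15.4 16.4" --pt "7.1 15.4 16.4" --roll '[1.71, 1.71, 1.71, 1.71, 1.71, 1.71, 1.71, 1.71, 1.71, 1.71, 1.71, 1.71, 1.71, 1.71, 1.71, 1.71, 1.71, 1.71, 1.71]' --gripper 0

```text
time: 16.35
position: [0.6041, 0.3859, 0.0535]
tool_rot: [3.134, -0.168, -0.008]
ft_force: [0.2, 0.0, 0.4]
grip_width: 0.007
grip_force: 0.0
```

```bash
python3 - <<'E'
from h import *
s=monitor.get_state();R=Ro.from_rotvec(s["tool_rot"]).as_matrix();now=np.arctan2(R[1,0],R[0,0])
print(s["position"],now,s["ft_force"],s["joint_positions"])
for q,o in [(1.71,.028),(1.71,.018)]+[(x,.018) for x in np.arange(1.61,-.01,-.1)]+[(0,.018)]:
    p,y=tcp(q,o); v=100*R.T@(np.array([*p,.056])-s["position"]); print(round(q,2),v.round(1).tolist(),round(now-y,2))
E
```

```text
[0.6041 0.3859 0.0535] -0.10729197630562232 [0.1709 0.025  0.4264] [-0.1773  0.6655 -0.6294  1.4175  0.4006  1.194  -2.5325]
1.71 [-1.0, -0.0, -0.2] 0.0
1.71 [-2.0, -0.0, -0.2] 0.0
1.61 [-3.0, -0.2, -0.2] -0.1
1.51 [-4.0, -0.2, -0.2] -0.2
1.41 [-4.9, -0.1, -0.2] -0.3
1.31 [-5.9, 0.0, -0.2] -0.4
1.21 [-6.8, 0.3, -0.2] -0.5
1.11 [-7.7, 0.6, -0.2] -0.6
1.01 [-8.6, 1.0, -0.2] -0.7
0.91 [-9.4, 1.5, -0.2] -0.8
0.81 [-10.2, 2.1, -0.2] -0.9
0.71 [-10.9, 2.8, -0.2] -1.0
0.61 [-11.5, 3.5, -0.2] -1.1
0.51 [-12.1, 4.3, -0.2] -1.2
0.41 [-12.5, 5.2, -0.2] -1.3
0.31 [-12.9, 6.1, -0.2] -1.4
0.21 [-13.2, 7.0, -0.2] -1.5
0.11 [-13.4, 7.9, -0.2] -1.6
0.01 [-13.5, 8.9, -0.2] -1.7
0 [-13.5, 9.0, -0.2] -1.71
```

Emit:
move_arm --pt "-1 0 -0.2" --pt "-2 0 -0.2" --pt "-3 -0.2 -0.2" --pt "-4 -0.2 -0.2" --pt "-4.9 -0.1 -0.2" --pt "-5.9 0 -0.2" --pt "-6.8 0.3 -0.2" --pt "-7.7 0.6 -0.2" --pt "-8.6 1 -0.2" --pt "-9.4 1.5 -0.2" --pt "-10.2 2.1 -0.2" --pt "-10.9 2.8 -0.2" --pt "-11.5 3.5 -0.2" --pt "-12.1 4.3 -0.2" --pt "-12.5 5.2 -0.2" --pt "-12.9 6.1 -0.2" --pt "-13.2 7 -0.2" --pt "-13.2 7 -0.2" --roll '[0, 0, -0.1, -0.2, -0.3, -0.4, -0.5, -0.6, -0.7, -0.8, -0.9, -1.0, -1.1, -1.2, -1.3, -1.4, -1.5, -1.5]'

```text
time: 18.15
position: [0.4669, 0.3327, 0.0608]
tool_rot: [2.408, 2.014, 0.005]
ft_force: [0.1, -0.7, 0.0]
grip_width: 0.004
grip_force: 0.1
```

```bash
python3 - <<'E'
from h import *
for q in(.1,0,-.05):
    p,y=tcp(q,.018); togo([*p,.056],y)
cv2.imwrite("pics/w5.png",cams.get_image("wrist")[:,:,::-1])
E
```

```text
pos [0.4669 0.3327 0.0608] yaw 1.393074794830358 F [ 0.15   -0.7141  0.0374] t 18.15 slide [-1.2744 -0.2608  0.4799] roll -0.1077215319645386
pos [0.4669 0.3327 0.0608] yaw 1.393074794830358 F [ 0.15   -0.7141  0.0374] t 18.15 slide [-2.2405 -0.2893  0.4787] roll -0.20772153196453869
pos [0.4669 0.3327 0.0608] yaw 1.393074794830358 F [ 0.15   -0.7141  0.0374] t 18.15 slide [-2.7234 -0.2673  0.4782] roll -0.25772153196453873
```

View pics/w5.png

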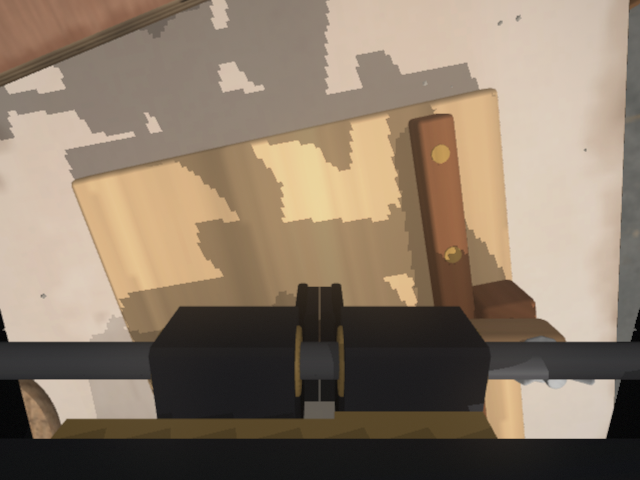

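The bar has swung in ahead of the fingers, its root showing at (480–560, 325). Pushing on to the stop.

Emit:
move_arm --pt "-0.6 0 0.3" --pt "-1.2 -0.2 0.3" --pt "-1.7 -0.2 0.3" --pt "-2.1 -0.2 0.3" --pt "-2.5 -0.2 0.3" --pt "-2.8 -0.2 0.3" --pt "-2.8 -0.2 0.3" --roll '[-0.07, -0.14, -0.2, -0.2, -0.2, -0.2, -0.2]'

```text
time: 18.9
position: [0.4621, 0.3136, 0.0576]
tool_rot: [-2.193, -2.24, -0.028]
ft_force: [7.3, 18.8, -12.6]
grip_width: 0.005
grip_force: 9.0
```

Emit:
move_arm --pt "0.5 0 0" --pt "3 0 0" --pt "5 0 0" --pt "5 0 -8" --pt "5 0 -16" --pt "5 0 -20" --pt "5 0 -20" --pt "5 0 -20" --roll '[0, 0, 0, 0, 0, 0, 0, 0]'

```text
time: 19.7
position: [0.4608, 0.3581, 0.2631]
tool_rot: [2.199, 2.239, 0.018]
ft_force: [-0.3, 0.7, -0.5]
grip_width: 0.005
grip_force: 0.0
```

```bash
python3 - <<'E'
from h import *
import pickle
togo([.45,.4,.24],1.6)
c=cams.get_calibration("wrist"); im=cams.get_image("wrist")[:,:,::-1].copy(); pickle.dump(c,open("w6.pkl","wb"))
cv2.imwrite("pics/w6.png",cv2.resize(im,(800,600)))
E
```

```text
pos [0.4608 0.3581 0.2631] yaw 1.5889340622374142 F [-0.2695  0.6825 -0.4739] t 19.7 slide [ 4.1985 -1.031   2.3238] roll -0.011065937762585909
```

View pics/w6.png

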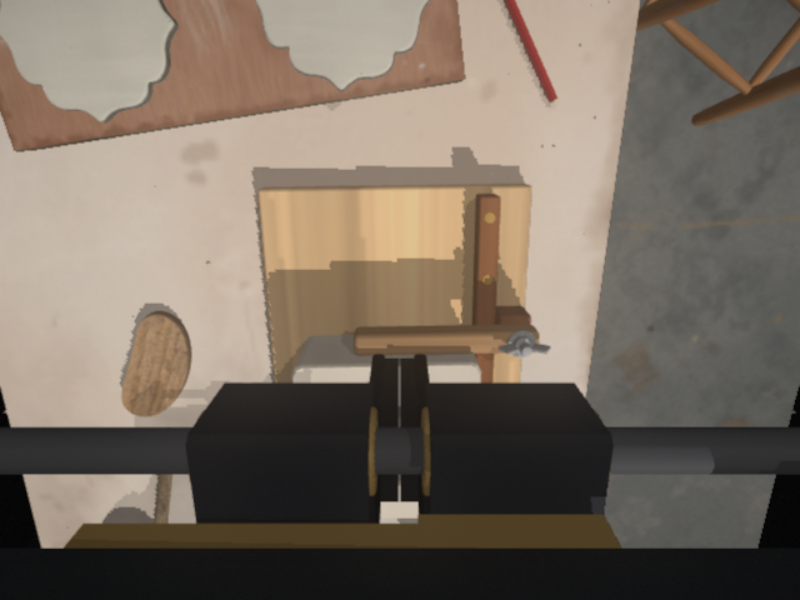

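The bar now lies across the back of the half, from (356,340) to the nut at (522,343). I'll check its angle.

```bash
python3 - <<'E'
from h import *
import pickle
c=pickle.load(open("w6.pkl","rb"))
im=cv2.imread("pics/w6.png")
hsv=cv2.cvtColor(im,cv2.COLOR_BGR2HSV)
P=lambda p,z:(cast(c,np.array(p)/1.25,z)[:,:2]-t)@R2*1000
# lower (front) edge of bar: wood -> white transition, per column
pts=[];up=[]
for u in list(range(365,372))+list(range(432,465,3)):
    s=hsv[335:366,u,1].astype(int); pts.append([u,335+np.argmin(np.diff(s))+.5])
pts=np.array(pts);print(pts.T)
b=P(pts,.059);print(b.round(1).tolist());f=np.polyfit(b[:,0],b[:,1],1);print("slope",f, "q~",f[0])
print("half back",P([[302,366],[475,364]],.082))
E
```

```text
[[365.  366.  367.  368.  369.  370.  371.  432.  435.  438.  441.  444.
  447.  450.  453.  456.  459.  462. ]
 [354.5 354.5 354.5 354.5 354.5 354.5 354.5 353.5 353.5 353.5 353.5 353.5
  353.5 353.5 353.5 353.5 353.5 353.5]]
[[-16.6, 66.8], [-15.8, 66.8], [-15.0, 66.8], [-14.3, 66.8], [-13.5, 66.8], [-12.7, 66.7], [-12.0, 66.7], [35.1, 66.8], [37.4, 66.7], [39.7, 66.7], [42.0, 66.6], [44.3, 66.6], [46.6, 66.6], [49.0, 66.5], [51.3, 66.5], [53.6, 66.4], [55.9, 66.4], [58.2, 66.4]]
slope [-0.0039 66.7325] q~ -0.003908010079864987
half back [[-61.0418  68.3785]
 [ 64.7037  67.7776]]
```

```bash
python3 -c "
from bench import workorder;print(workorder.close_job())"
```

```text
the job is handed in; nothing more can be done
None
```

I handed the job in at about 20 s of robot time: the pictures show the loose half squared to the fence, the seam shut, and the bar then swung across its back at about 0.004 rad; wrist force read at most about 26 N, and the verdict was not shown.

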